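# Fill the sugar dish from the carton in the tipper

## Task

Fill the sugar dish for tea: seat the empty dish flat in its recess in the foot of the carton tipper, pull the carton's folded spout right out, then swing the tipper over by its bar until every sugar cube has dropped into the dish. Swing the tipper back upright, leaving the spout out and the filled dish in its recess, and do not disturb the other things on the worktop.

Things in the scene. Friction and masses are not known exactly. Their poses are not given: they have to be found in the camera images.
- tipper: Carton tipper, fixed to the worktop: white foot 244 x 112 x 6 mm (x -102 to +142) with two steel cheeks at y = +-46 mm, 4 thick, 160 high, 72 wide at the foot tapering to 30 at the top, that carry a swinging cradle with a brown card carton strapped in. Origin on the worktop under the hinge axis; x = level, the way the carton pours, y = along the hinge axis, z = up.
- pivot (a point): Point on the tipper's hinge axis midway between the cheeks, 145 mm above the worktop; axes as the tipper's, not swinging. Upright, the carton reaches from x = -75 to -5 mm, y = +-29, z = -45 to +85 of this point; it is closed but for the spout at the top of its +x face.
- cradle (a joint): Swing of cradle and carton about the pivot's y axis, rad: 0 upright on its rest, grows as the top goes over towards +x, stop at 2.27. A damped spring (1 to 4 N at the bar, plus 0.12 N m per rad/s) brings it back upright when let go. The cubes slide out from about 2 rad on; held near the stop they drop within 1 to 2 s, into a dish in the recess.
- bar (a point): Centre of the swing bar: round steel bar 10 mm thick, along y, 60 mm clear between its two arms. Upright it lies at x = -115, z = +65 mm from the pivot (132 mm from the hinge axis), 40 mm behind the carton's back; it goes over the top on an arc about the pivot and ends ahead of it, its arms always below it. Axes swing with the cradle.
- spout (a joint): Fold-out card spout in the carton's +x face, rad: 0 folded flat, grows as it is pulled out towards +x, stop at 1.0 (fully out). It turns about a level line at the foot of its panel (x = -5, z = +39 mm from the pivot when upright) and stays where it is left (about 1.7 N at the tab moves it).
- tab (a point): Pull tab of the spout: card tongue 34 mm wide (y), 3 mm thick, standing 12 mm above the carton's top when folded. The point is in its middle, 54 mm from the spout's hinge line; its end is at 60 mm. A fingertip on the carton's top behind the tab can hook it outwards, then press it down and out. Axes turn with the spout.
- recess (a point): Centre of the floor of the recess in the tipper's foot, 60 mm ahead of the pivot and 6 mm above the worktop; axes as the pivot's. The recess is 134 mm (x) by 70 mm (y) at its floor and flares to 142 by 78 mm at the top of its rim, 8 mm above the floor; the rim is 8 mm wide all round.
- dish_c (a point): Centre of the loose white stoneware sugar dish, 130 mm (x) by 66 mm (y) by 42 mm high, open on top; the point is half-way up (21 mm above its underside) and z is up. Walls 4.5 mm, inside floor 6 mm above the underside; its foot is 124 by 60 mm and 4 mm high. 0.25 kg. Either way round fits the recess.
- cube1_c (a point): Centre of sugar cube 1 of 6: brown, 20 mm, 10 g; all start on the carton's floor.
- cube2_c (a point): Centre of sugar cube 2 of 6: brown, 20 mm, 10 g; all start on the carton's floor.
- cube3_c (a point): Centre of sugar cube 3 of 6: brown, 20 mm, 10 g; all start on the carton's floor.
- cube4_c (a point): Centre of sugar cube 4 of 6: brown, 20 mm, 10 g; all start on the carton's floor.
- cube5_c (a point): Centre of sugar cube 5 of 6: brown, 20 mm, 10 g; all start on the carton's floor.
- cube6_c (a point): Centre of sugar cube 6 of 6: brown, 20 mm, 10 g; all start on the carton's floor.
- mug_a: Bystander: brown glazed mug, 98 mm high; origin under its base.
- mug_b: Bystander: second brown glazed mug, 98 mm high; origin under its base.
- jar_coffee: Bystander: clip-top glass jar, 114 mm high; origin under its base.
- teaspoon: Bystander: steel teaspoon lying flat, 132 mm long.
- egg_timer: Bystander: round kitchen timer, 60 mm across, 42 mm high.
- lemon: Bystander: lemon, 71 mm long, 51 mm high.
- dish: The same sugar dish; origin under the centre of its underside, axes as dish_c.
Not all that is in view belongs to the job. Of the things like the dish, leave any that is turquoise; of the rest the smaller one is meant.

How it is judged:
By the outcome, as a careful person would: the job done as asked, in the order asked, and still so for the second after the job is handed in, with the robot touching nothing.
It also fails if it takes over 72 s, if anything falls off the work surface, if the arm or the gripper's body presses on something with over 40 N, if the wrist force passes 120 N, or if a joint passes its speed limit or range.

## Robot

A 6-joint arm with a two-finger parallel gripper is mounted at the origin on a cart in front of the work surface, level with it; the furniture and walls round the work are solid. World frame = base frame: x ahead of the robot, y to its left, z up, the work surface at z = 0. Lengths are in mm, angles in rad, forces in N, time in s.
With the tool pointing down it reaches from about 275 to 1000 mm from the base axis. Payload 8.4 kg.
Tool frame: the origin (TCP) lies between the finger pads; the fingertips stand r.tips_ahead ahead of it and the grasp point (between the pads) lies 6 mm ahead of it (r.tips_ahead is the distance from the TCP to the fingertips, in mm); z points along the fingers, y is the line along which they close (so a half turn about z gives the same grasp; the last joint's range is limited). The gripper opens to 85 mm and grips with 20 to 120 N. Pads are 22 mm wide; open, the fingers measure 114 mm over their backs; the gripper's body (76 mm by 85 mm) begins 54 mm behind the grasp point. The pads swing forward as they close: fully open they stand 13 mm farther back than shut.
Start: joints at [-1.222, 0.353, 1.633, -0, 1.155, -0.002], TCP at [214.779, -586.939, 256.281] pointing down, gripper open.
Joint ranges: [-2.63, 2.63], [-0.92, 2.1], [0.06, 2.66], [-1.3, 4.44], [0, 2.69], [-3.02, 3.02]. Speed limits (rad/s): [2.22, 2.22, 2.79, 3.14, 3.14, 3.14].

## Interface

Orientations are given as [roll, pitch, yaw] about the fixed x, y, z axes, in that order (R = Rz(yaw) Ry(pitch) Rx(roll)).
In Python, from rig import r gives the robot as it stands.
- The arm moves only by the tool carry_out, never from a script. Its arguments are lists of equal length, an entry for each row: "delta_pos": the shift along the tool's x, y, z in m, a list of three; "rot": the turn, a rotation vector about the tool's x, y, z in degrees, a list of three. A call has 1 to 8 rows; each row is the pose to reach, as a shift and turn from the pose commanded when the call began, along the tool's axes at that moment; what a row does not reach only later rows make up. A row lasts 1/8 s, in which the tool goes at most 62.5 mm and 10.7 degrees, less where a joint would pass 70% of its speed; a pose out of reach is approached as far as the arm can. A call with a gripper value outside its range is refused whole. "claw" is the finger opening in m, from 0 to 0.0854, set as the call begins (left out, the last holds). The fingers move at their own pace and stop on an object; "grip_force" is the grip in N (left out, the last holds). Time passes only in rows, so rows that repeat a pose let the fingers close. It gives the time, the measured TCP pose, the force, the opening and the grip force at its end, in the units of the state.
- r.sense(): the state, without advancing time (a new reading comes with each control period).
- r.grab_frame(name): name is "side" or "top" or "wrist"; returns the picture (400x640x3 uint8, blue, green, red); there is no depth.
- r.camera_info(name): a dict with "fx", "fy", "cx", "cy" (pixels), "distortion" ([k1, k2, p1, p2, k3] as OpenCV has them; the pictures are not rectified), "pose" (4x4, takes a point from camera to world coordinates); the wrist camera has in their place "hand_eye" (4x4, takes a point from camera to tool coordinates, whose origin is the TCP and whose axes are the flange's). Camera axes: x right, y down, z forward; pixel columns grow to the right and rows downward; lengths in mm; the calibration is good to about 2 mm. A picture is of the moment at which its call begins: read the wrist's pose just before it. camera_info takes no time and is no camera call.
- r.sign_off(): hands the job in; it is judged then, once.
Trained networks look in the newest picture that a camera, given by its name, has taken for a name from the list of things; names that differ only in an ending like _2 or _b are one class to them, and where a whole thing is asked for, a point or a joint stands for the part that bears it (a point fixed in the world has none). Each returns a list of dicts, best first, with "p" (0 to 1); they miss things now and then, are a little off and sometimes report something else, mostly with a low value. They report only what shows in the picture. A call takes as long as a camera call. They do not tell look-alikes from the thing itself.
- r.recognise(thing, camera): "box" ([left, top, right, bottom] in pixels, round what is visible of it).
- r.cut_out(thing, camera): "mask" (400x640 bool, what is visible of it) and "box" ([left, top, right, bottom] in pixels, round what is visible of it).
The state is a dict: "clock": time; "qpos": joint angles; "qvel": joint speeds; "joint_efforts": joint torques, N m; "eef_pos": TCP position; "tcp_rot": TCP orientation; "contact_force": force on the tool from outside, world axes, zero at the start; "wrist_torque": the same for the moment, N m; "opening": opening from 0.0 (shut) to 1.0 (fully open); "grasp_force": force on a finger pad.
Only numpy, scipy, OpenCV 4.12 (cv2) and the standard library are available. Lean on these libraries where they do the work, as an engineer would, in place of code of your own. Each camera call takes 0.05 s, during which the arm holds its last target. There are 200 camera calls.

## Working session

There is one attempt and no reset: what is moved stays moved. The work goes in short steps, Python scripts to look and compute and a tool call to move; the robot and the scene stay as the last step left them, time stands still between calls to the robot, and variables do not carry over. Pictures are saved under pics/ and viewed, at most 10 in all, crops included, and the job is handed in when it is done.

Besides the shell and the picture viewer there is one more tool, called after "Call:" by a JSON object that holds its "op" and its "data". carry_out: Moves the arm, as the interface text tells. Its arguments: {"type":"object","properties":{"delta_pos":{"type":"array","items":{"type":"array","items":{"type":"number"}}},"rot":{"type":"array","items":{"type":"array","items":{"type":"number"}}},"claw":{"type":"number"},"grip_force":{"type":"number"}},"required":["delta_pos","rot"]}

```bash
mkdir -p pics; ls; python3 - <<'E'
from rig import r
import cv2,numpy as np
s=r.sense();print(s['clock'],s['eef_pos'],s['tcp_rot'],r.tips_ahead)
ims=[r.grab_frame(n) for n in("side","top")]
cv2.imwrite('pics/a.png',cv2.resize(np.vstack(ims),(480,600)))
cv2.imwrite('pics/side.png',ims[0]);cv2.imwrite('pics/top.png',ims[1])
for c in("side","top"):
  i=r.camera_info(c);print(c,i['fx'],i['cx'],i['distortion'],np.round(i['pose'],3).tolist())
  for t in("tipper","dish","bar","tab"):
    print(t,[(np.round(d['box']).tolist(),round(d['p'],2)) for d in r.recognise(t,c)])
print(np.round(r.camera_info('wrist')['hand_eye'],3).tolist(),r.camera_info('wrist')['fx'])
E
```

```text
pics
0.0 [ 214.60201985 -586.51745841  255.54585468] [-3.14017170e+00  1.25510116e-05  3.50799228e-01] 25.0
side 361.44372645249257 323.059249159554 [-0.08224167  0.          0.          0.          0.        ] [[-0.876, -0.182, 0.447, -94.791], [-0.482, 0.284, -0.829, 986.246], [0.024, -0.942, -0.336, 584.071], [0.0, 0.0, 0.0, 1.0]]
tipper [([264.0, 189.0, 327.0, 270.0], 0.6)]
dish [([356.0, 232.0, 396.0, 256.0], 0.8), ([390.0, 216.0, 418.0, 228.0], 0.75), ([240.0, 296.0, 288.0, 307.0], 0.64), ([335.0, 211.0, 368.0, 233.0], 0.62)]
bar [([267.0, 184.0, 303.0, 241.0], 0.8)]
tab [([248.0, 214.0, 271.0, 244.0], 0.4)]
top 395.425626073365 326.7190297611572 [-0.03376044  0.          0.          0.          0.        ] [[0.028, -0.99, 0.136, 303.388], [-1.0, -0.027, 0.008, -79.747], [-0.004, -0.136, -0.991, 1354.749], [0.0, 0.0, 0.0, 1.0]]
tipper [([243.0, 161.0, 331.0, 204.0], 0.85)]
dish [([337.0, 234.0, 365.0, 268.0], 0.96), ([371.0, 186.0, 415.0, 223.0], 0.63), ([425.0, 248.0, 486.0, 289.0], 0.56)]
bar [([243.0, 166.0, 289.0, 193.0], 0.71)]
tab []
[[0.001, -0.953, -0.304, 78.243], [1.0, 0.001, 0.0, -0.638], [0.0, -0.304, 0.953, -117.327], [0.0, 0.0, 0.0, 1.0]] 352.46689029335107
```

```bash
python3 - <<'E'
import cv2,numpy as np
a=cv2.imread('pics/top.png')[130:320,180:520];b=cv2.imread('pics/side.png')[160:330,200:500]
f=lambda i:cv2.resize(i,(640,int(640*i.shape[0]/i.shape[1])),interpolation=cv2.INTER_CUBIC)
o=np.vstack([f(a),f(b)]);print(o.shape);cv2.imwrite('pics/b.png',cv2.resize(o,(540,int(o.shape[0]*540/640))) if o.shape[0]>600 else o)
E
```

```text
(719, 640, 3)
```

View pics/b.png

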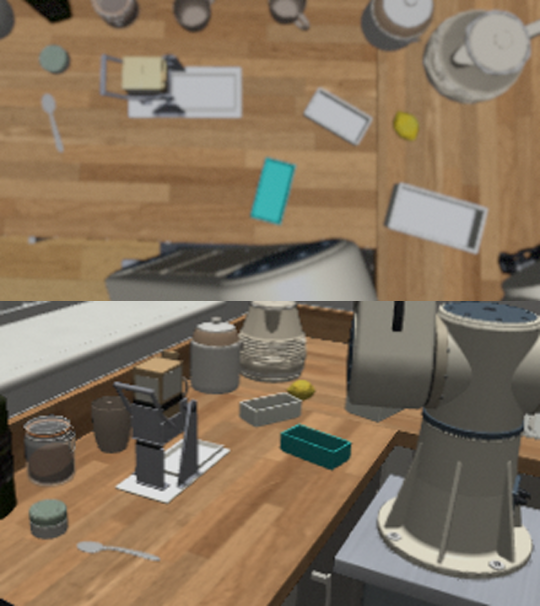

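Candidates in the top picture: a white dish at (392,203), a turquoise one at (351,250) that must be left alone, and a larger white tray at (455,266). I choose the small white one at (392,203). The tipper pours to image right, about world -y.

```bash
cat > h.py <<'E'
from rig import r
import cv2,numpy as np
from scipy.spatial.transform import Rotation as R
def T(s):
    M=np.eye(4);M[:3,:3]=R.from_euler('xyz',s['tcp_rot']).as_matrix();M[:3,3]=s['eef_pos'];return M
def cam(n,s=None):
    i=r.camera_info(n);K=np.array([[i['fx'],0,i['cx']],[0,i['fy'],i['cy']],[0,0,1]])
    P=np.array(i['pose']) if n!='wrist' else T(s or r.sense())@np.array(i['hand_eye'])
    return K,np.array(i['distortion']),P
def pix2w(px,z,c):
    K,d,P=c;u=cv2.undistortPoints(np.array(px,float).reshape(-1,1,2),K,d)[:,0]
    v=np.c_[u,np.ones(len(u))]@P[:3,:3].T;o=P[:3,3]
    return o+v*((z-o[2])/v[:,2])[:,None]
def w2pix(X,c):
    K,d,P=c;Q=np.linalg.inv(P);return cv2.projectPoints(np.array(X,float).reshape(-1,1,3),cv2.Rodrigues(Q[:3,:3])[0],Q[:3,3],K,d)[0][:,0]
def rect(mask,z,c):
    cn=max(cv2.findContours(mask.astype(np.uint8),0,2)[0],key=cv2.contourArea)
    w=pix2w(cn.reshape(-1,2),z,c)[:,:2];return cv2.minAreaRect(w.astype(np.float32))
def move(p,rpy,s=None):  # delta in tool axes (m) and rotvec deg from measured pose
    M=T(s or r.sense());G=np.eye(4);G[:3,:3]=R.from_euler('xyz',rpy).as_matrix();G[:3,3]=p
    D=np.linalg.inv(M)@G;return np.round(D[:3,3]/1000,4),np.round(R.from_matrix(D[:3,:3]).as_rotvec(degrees=True),1)
E
python3 - <<'E'
from h import *
im=r.grab_frame('top');c=cam('top')
for d in r.cut_out('dish','top'): print('dish',d['p'],np.round(d['box']),rect(d['mask'],42,c))
hsv=cv2.cvtColor(im,cv2.COLOR_BGR2HSV);w=((hsv[...,1]<50)&(hsv[...,2]>150)).astype(np.uint8)
n,l,st,ce=cv2.connectedComponentsWithStats(w)
for k in range(1,n):
  if st[k,4]>150 and 130<ce[k][1]<300: print(st[k],rect(l==k,10,c),rect(l==k,42,c))
for t in("mug_a","lemon","jar_coffee","teaspoon","egg_timer"):
  print(t,[np.round(pix2w([[(b[0]+b[2])/2,(b[1]+b[3])/2]],30,c)[0,:2]).tolist() for b in [d['box'] for d in r.recognise(t,'top') if d['p']>.4]])
E
```

```text
dish 0.95 [369. 188. 413. 221.] ((460.90008544921875, -287.92755126953125), (129.11553955078125, 71.08555603027344), 61.48215866088867)
dish 0.81 [425. 247. 488. 290.] ((258.7236022949219, -492.14984130859375), (199.54026794433594, 98.82257080078125), 75.43096160888672)
dish 0.58 [338. 230. 366. 270.] ((303.7835388183594, -154.99124145507812), (65.99201202392578, 130.7777862548828), 77.21768951416016)
[422 117  30  30 698] ((725.2891235351562, -448.45782470703125), (104.54685974121094, 103.61100006103516), 44.79570007324219) ((715.24951171875, -439.68389892578125), (102.05905151367188, 101.1454849243164), 44.795677185058594)
[ 475  136   53   40 1217] ((640.9863891601562, -672.0235595703125), (176.8225860595703, 137.68031311035156), 81.00402069091797) ((632.9527587890625, -657.9295654296875), (172.6148681640625, 134.4039764404297), 81.00405883789062)
[ 288  172   45   33 1332] ((511.9053649902344, -10.129287719726562), (111.51449584960938, 152.02584838867188), 1.5869337320327759) ((506.943359375, -11.785896301269531), (108.86091613769531, 148.40821838378906), 1.5869340896606445)
[372
[... 151 characters left out ...]
03125), (132.90370178222656, 66.57005310058594), 60.76883316040039)
[260 193  23  12 181] ((471.4854736328125, 122.4668960571289), (38.089176177978516, 75.55705261230469), 1.5737346410751343) ((467.4853820800781, 117.65497589111328), (37.18280029296875, 73.75909423828125), 1.5737380981445312)
[ 425  245   62   45 1594] ((255.6061248779297, -509.2133483886719), (194.97604370117188, 101.94361114501953), 74.97244262695312) ((256.7431335449219, -498.99365234375), (190.33628845214844, 99.51773071289062), 74.97244262695312)
mug_a [[688.0, 21.0], [708.0, -177.0], [526.0, 134.0]]
lemon [[445.0, -433.0]]
jar_coffee [[696.0, 191.0]]
teaspoon [[433.0, 309.0], [458.0, -290.0]]
egg_timer [[567.0, 315.0]]
```

```bash
python3 - <<'E'
from h import *
print(move([458,-299,200],[np.pi,0,np.radians(61)]))
E
```

```text
(array([ 0.3274, -0.1868,  0.0563]), array([ -0. ,   0. , -40.9]))
```

Call:
{"op": "carry_out", "data": {"delta_pos": [[0.327,-0.187,0.056],[0.327,-0.187,0.056],[0.327,-0.187,0.056],[0.327,-0.187,0.056],[0.327,-0.187,0.056],[0.327,-0.187,0.056],[0.327,-0.187,0.056],[0.327,-0.187,0.056]], "rot": [[0,0,-41],[0,0,-41],[0,0,-41],[0,0,-41],[0,0,-41],[0,0,-41],[0,0,-41],[0,0,-41]], "claw": 0.085}}

```text
clock: 1.85
eef_pos: [457.8, -298.8, 200.3]
tcp_rot: [-3.141, 0.0, 1.068]
contact_force: [-0.2, -0.1, -0.5]
opening: 0.993
grasp_force: 0.0
```

```bash
python3 - <<'E'
from h import *
s=r.sense();im=r.grab_frame('wrist');c=cam('wrist',s);print(s['clock'],s['eef_pos'],s['tcp_rot'],s['contact_force'])
ct=cam('top');it=r.grab_frame('top')
for d in r.cut_out('dish','wrist'):
  print('dish',d['p'],np.round(d['box']),rect(d['mask'],42,c),rect(d['mask'],0,c))
# tipper foot whites in top picture
hsv=cv2.cvtColor(it,cv2.COLOR_BGR2HSV);w=((hsv[...,1]<50)&(hsv[...,2]>150)).astype(np.uint8)
o=np.vstack([im,it[100:300]]);cv2.imwrite('pics/c.png',o)
E
```

```text
1.85 [ 457.75843306 -298.78243786  200.27261615] [-3.14145217e+00  3.34311694e-04  1.06795432e+00] [-0.21105378 -0.08239824 -0.46737983]
dish 0.97 [202. 326. 280. 391.] ((310.0032653808594, -412.0296630859375), (66.09288787841797, 69.58985900878906), 87.04322052001953) ((281.74261474609375, -439.8069763183594), (76.16608428955078, 80.19602966308594), 87.04320526123047)
dish 0.78 [  0.  51. 173. 182.] ((312.45465087890625, -156.73175048828125), (66.48795318603516, 145.9423828125), 76.55938720703125) ((284.567626953125, -145.59921264648438), (76.62134552001953, 168.18539428710938), 76.55938720703125)
dish 0.77 [281.  84. 366. 243.] ((466.24359130859375, -287.18017578125), (128.2781982421875, 66.78392028808594), 61.27438735961914) ((461.79541015625, -295.9291687011719), (147.82899475097656, 76.96241760253906), 61.27439880371094)
```

View pics/c.png

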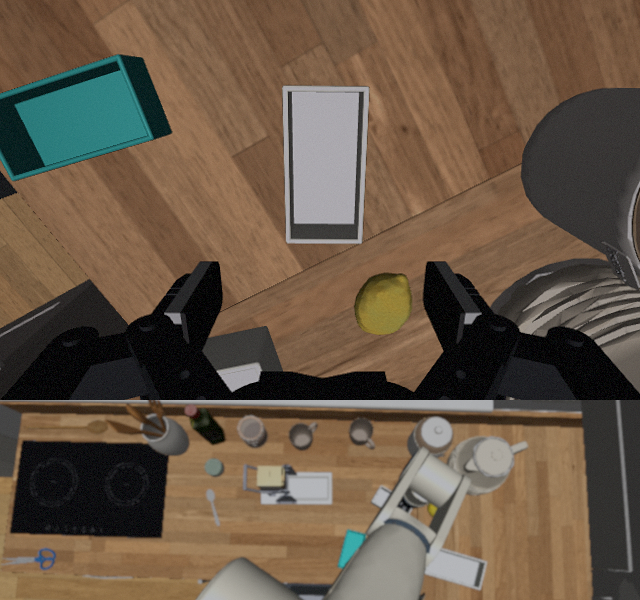

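The small white dish shows at (325,165) in the wrist picture. The turquoise one is at left (85,115) and the lemon at (383,303). Going down to grasp, 20 mm off-centre.

```bash
python3 - <<'E'
from h import *
print(move([456.4,-305,37],[np.pi,0,np.radians(61.3)]),r.tips_ahead)
E
```

```text
(array([-0.0045,  0.0018,  0.1635]), array([ 0. ,  0. , -0.3])) 25.0
```

Call:
{"op": "carry_out", "data": {"delta_pos": [[-0.0045,0.002,0.06],[-0.0045,0.002,0.11],[-0.0045,0.002,0.145],[-0.0045,0.002,0.1635],[-0.0045,0.002,0.1635]], "rot": [[0,0,0],[0,0,0],[0,0,0],[0,0,0],[0,0,0]]}}

```text
clock: 2.62
eef_pos: [456.4, -304.3, 36.2]
tcp_rot: [-3.14, -0.0, 1.065]
contact_force: [0.9, 0.4, -0.4]
opening: 0.995
grasp_force: 0.0
```

Call:
{"op": "carry_out", "data": {"delta_pos": [[0,0,0],[0,0,0],[0,0,0],[0,0,0],[0,0,0],[0,0,0]], "rot": [[0,0,0],[0,0,0],[0,0,0],[0,0,0],[0,0,0],[0,0,0]], "claw": 0.05, "grip_force": 50}}

```text
clock: 3.38
eef_pos: [458.0, -304.6, 38.4]
tcp_rot: [3.139, 0.0, 1.066]
contact_force: [-0.9, -1.1, 8.3]
opening: 0.763
grasp_force: 56.5
```

```bash
python3 - <<'E'
from h import *
print(move([505,-170,190],[np.pi,0,np.radians(91.5)]))
E
```

```text
(array([ 0.1405, -0.0235, -0.1517]), array([  0.1,   0.1, -30.4]))
```

Call:
{"op": "carry_out", "data": {"delta_pos": [[0,0,-0.04],[0.01,-0.001,-0.1],[0.06,-0.01,-0.15],[0.11,-0.02,-0.152],[0.14,-0.0235,-0.152],[0.14,-0.0235,-0.152],[0.14,-0.0235,-0.152]], "rot": [[0,0,0],[0,0,-4],[0,0,-12],[0,0,-22],[0,0,-30.5],[0,0,-30.5],[0,0,-30.5]]}}

```text
clock: 4.25
eef_pos: [504.1, -170.2, 189.1]
tcp_rot: [3.141, 0.0, 1.598]
contact_force: [-0.6, 0.7, -1.6]
opening: 0.764
grasp_force: 57.5
```

```bash
python3 - <<'E'
from h import *
s=r.sense();im=r.grab_frame('wrist');c=cam('wrist',s);print(s['clock'],s['eef_pos'],s['tcp_rot'],s['opening'],s['grasp_force'])
np.savez('w1.npz',K=c[0],d=c[1],P=c[2]);cv2.imwrite('pics/d.png',im)
for t in('dish','tipper','bar','tab','spout'):
 for d in r.recognise(t,'wrist'): print(t,d['p'],np.round(d['box']))
E
```

```text
4.25 [ 504.12174799 -170.15544431  189.07972114] [3.14133223e+00 4.20819904e-04 1.59760398e+00] 0.7639875288940339 57.52047121524811
dish 0.96 [  0. 101. 172. 223.]
dish 0.91 [216.  67. 424. 382.]
dish 0.28 [497. 152. 639. 282.]
tipper 0.83 [266.   1. 416.  70.]
```

View pics/d.png

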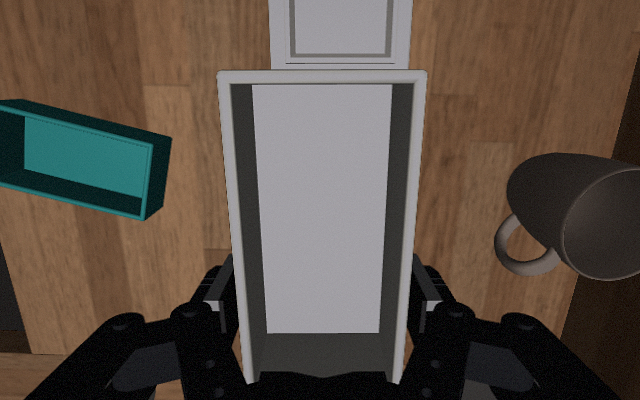

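The picture shows the dish gripped squarely (216..424, 67..382). The foot of the tipper is at the top, columns 270..412. Zooming into that strip.

```bash
python3 - <<'E'
from h import *
im=cv2.imread('pics/d.png');z=np.load('w1.npz');c=(z['K'],z['d'],z['P'])
cv2.imwrite('pics/e.png',cv2.resize(im[0:80,255:430],None,fx=4.5,fy=4.5,interpolation=cv2.INTER_CUBIC))
g=cv2.cvtColor(im,cv2.COLOR_BGR2GRAY).astype(int)
print(g[20:72,340].tolist())
for row in(10,40): print(row,g[row,260:305].tolist(),g[row,380:420].tolist())
# dish rim fit: expected top corners if held flat at centre offset
m=r.cut_out('dish','wrist')
for d in m: 
  if d['box'][2]-d['box'][0]>190: print(np.round(d['box']))
a=s=None
M=np.array([[218.,73],[425,73],[400,382],[248,382]]);print(np.round(pix2w(M,189-37+42,c),1).tolist())
E
```

```text
[154, 155, 155, 158, 157, 154, 158, 156, 159, 152, 152, 155, 156, 158, 155, 155, 159, 156, 155, 157, 153, 156, 157, 161, 158, 160, 160, 158, 160, 160, 159, 159, 163, 136, 109, 109, 109, 134, 161, 159, 158, 157, 151, 95, 161, 159, 157, 160, 160, 104, 128, 153]
10 [91, 90, 90, 91, 92, 97, 92, 87, 87, 148, 158, 158, 150, 156, 157, 155, 155, 154, 155, 154, 155, 155, 155, 157, 150, 153, 159, 154, 160, 118, 97, 102, 97, 95, 111, 161, 154, 152, 155, 153, 155, 154, 157, 153, 155] [158, 152, 156, 156, 156, 159, 140, 111, 106, 105, 105, 100, 97, 148, 155, 155, 155, 151, 154, 152, 154, 154, 152, 155, 156, 154, 156, 154, 155, 155, 158, 142, 99, 101, 99, 99, 102, 103, 104, 103]
40 [88, 83, 87, 88, 91, 86, 82, 80, 85, 72, 154, 160, 155, 158, 160, 157, 156, 161, 157, 159, 158, 159, 156, 159, 155, 153, 158, 159, 156, 164, 100, 99, 106, 101, 98, 129, 161, 157, 155, 162, 158, 157, 158, 158, 157] [155, 158, 157, 158, 154, 128, 103, 101, 104, 107, 105, 128, 151, 159, 155, 155, 153, 157, 157, 157, 159, 157, 157, 157, 156, 158, 155, 157, 156, 145, 102, 99, 100, 108, 108, 106, 107, 101, 99, 95]
[215.  68. 423. 384.]
[[470.5, -89.0, 194.0], [533.1, -87.2, 194.0], [536.9, -205.4, 194.0], [475.2, -207.1, 194.0]]
```

View pics/e.png

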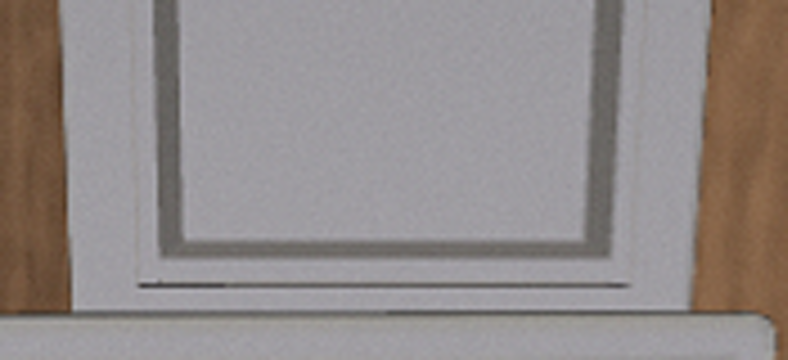

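```bash
python3 - <<'E'
from h import *
z=np.load('w1.npz');c=(z['K'],z['d'],z['P'])
f=lambda p,h:print(h,np.round(pix2w(p,h,c)[:,:2],1).tolist())
f([[294.7,10],[386,10],[295.3,40],[385,40],[340,52.9]],6)
f([[288.8,10],[393,10],[289.7,40],[391.5,40],[340,57.2]],14)
f([[268.8,10],[411.3,10],[269.8,40],[409.3,40]],6)
E
```

```text
6 [[479.3, -37.0], [549.6, -34.9], [480.0, -58.4], [550.5, -56.4], [515.5, -66.9]]
14 [[475.5, -38.6], [553.6, -36.2], [476.3, -59.4], [554.2, -57.1], [515.3, -70.7]]
6 [[459.4, -37.5], [569.2, -34.3], [459.9, -58.9], [569.7, -55.7]]
```

Call:
{"op": "carry_out", "data": {"delta_pos": [[-0.01,0,0.05],[-0.015,0,0.1],[-0.015,0,0.135],[-0.015,0,0.147],[-0.015,0,0.149],[-0.015,0,0.15],[-0.015,0,0.15]], "rot": [[0,0,0],[0,0,0],[0,0,0],[0,0,0],[0,0,0],[0,0,0],[0,0,0]]}}

```text
clock: 5.48
eef_pos: [505.5, -185.2, 40.0]
tcp_rot: [3.14, 0.001, 1.599]
contact_force: [-0.4, 0.4, -2.4]
opening: 0.756
grasp_force: 57.3
```

Call:
{"op": "carry_out", "data": {"delta_pos": [[0,0,0],[0,0,0],[0,0,0],[0,0,0]], "rot": [[0,0,0],[0,0,0],[0,0,0],[0,0,0]], "claw": 0.085}}

```text
clock: 5.98
eef_pos: [504.7, -185.0, 38.9]
tcp_rot: [3.141, 0.0, 1.599]
contact_force: [0.0, 0.7, 0.9]
opening: 0.998
grasp_force: 0.0
```

Call:
{"op": "carry_out", "data": {"delta_pos": [[-0.007,0,-0.006],[-0.014,0,-0.006],[-0.014,0,-0.001],[-0.014,0,-0.001]], "rot": [[0,10,0],[0,20,0],[0,22,0],[0,22,0]]}}

```text
clock: 6.48
eef_pos: [504.1, -198.9, 38.6]
tcp_rot: [-3.139, -0.383, 1.596]
contact_force: [-0.1, -0.0, 0.4]
opening: 0.998
grasp_force: 0.0
```

Call:
{"op": "carry_out", "data": {"delta_pos": [[0,0,0],[0,0,0],[0,0,0],[0,0,0],[0,0,0],[0,0,0]], "rot": [[0,0,0],[0,0,0],[0,0,0],[0,0,0],[0,0,0],[0,0,0]], "claw": 0.05, "grip_force": 60}}

```text
clock: 7.22
eef_pos: [505.1, -198.4, 40.1]
tcp_rot: [-3.141, -0.385, 1.598]
contact_force: [0.7, 4.1, 5.4]
opening: 0.759
grasp_force: 67.0
```

```bash
python3 - <<'E'
from h import *
s=r.sense();im=r.grab_frame('wrist');c=cam('wrist',s);cv2.imwrite('pics/f.png',im)
print(s['eef_pos'],s['tcp_rot'])
for d in r.cut_out('dish','wrist'):print(d['p'],np.round(d['box']),rect(d['mask'],40,c))
print(move([514.2,-31.5,110],[np.pi-0,0,np.radians(91.7)]))
t=s['tcp_rot'];M=R.from_euler('xyz',t)
for p in([s['eef_pos'][0],s['eef_pos'][1],115],[514.4,-31.9,115],[514.4,-31.9,48]):print(np.round(M.inv().apply(np.array(p)-s['eef_pos'])/1000,4))
print(M.inv().apply([0,0,-1]))
E
```

```text
[ 505.09502707 -198.37690643   40.06181669] [-3.14138612 -0.38501053  1.59845638]
0.78 [235.  55. 404. 384.] ((504.45306396484375, -165.8419189453125), (66.02970886230469, 128.19064331054688), 1.3483107089996338)
0.75 [  0. 130.  65. 281.] ((388.4632263183594, -165.39971923828125), (27.263540267944336, 60.251930236816406), 5.659036159515381)
(array([ 0.1807,  0.0137, -0.0022]), array([  0. , -22.1,  -0.1]))
[ 0.0281 -0.     -0.0695]
[ 0.1821  0.0139 -0.0071]
[0.157  0.0139 0.055 ]
[-3.75568899e-01  1.91414324e-04  9.26794457e-01]
```

Call:
{"op": "carry_out", "data": {"delta_pos": [[0.0225,0,-0.0556],[0.06,0.003,-0.04],[0.1,0.007,-0.024],[0.14,0.01,-0.008],[0.165,0.013,0.002],[0.176,0.0136,0.0066],[0.176,0.0136,0.0066],[0.176,0.0136,0.0066]], "rot": [[0,0,0],[0,0,0],[0.1,0,-0.3],[0.1,0,-0.3],[0.1,0,-0.3],[0.1,0,-0.3],[0.1,0,-0.3],[0.1,0,-0.3]]}}

```text
clock: 8.32
eef_pos: [513.6, -34.4, 98.8]
tcp_rot: [3.141, -0.38, 1.606]
contact_force: [-3.3, -8.4, -1.9]
opening: 0.757
grasp_force: 68.9
```

```bash
python3 - <<'E'
from h import *
s=r.sense();im=r.grab_frame('wrist');c=cam('wrist',s)
print(s['eef_pos'],s['tcp_rot'],s['contact_force'])
for d in r.cut_out('dish','wrist'):print(d['p'],np.round(d['box']),rect(d['mask'],s['eef_pos'][2],c))
cv2.imwrite('pics/g.png',im)
M=R.from_euler('xyz',s['tcp_rot'])
for p in([514.1,-32.5,57],[514.1,-32.5,46]):print(np.round(M.inv().apply(np.array(p)-s['eef_pos'])/1000,4))
E
```

```text
[513.64902767 -34.40304975  98.82658655] [ 3.14118981 -0.38045373  1.60605278] [-3.27597521 -8.42387688 -1.8686188 ]
0.73 [234.  55. 407. 382.] ((512.7052612304688, -2.2029647827148438), (66.05860137939453, 128.17384338378906), 1.8408362865447998)
0.7 [  1. 388.  23. 400.] ((394.7311706542969, -76.27050018310547), (9.335868835449219, 3.4287877082824707), 3.645129919052124)
[-0.0138  0.0005  0.0395]
[-0.0179  0.0005  0.0497]
```

View pics/g.png

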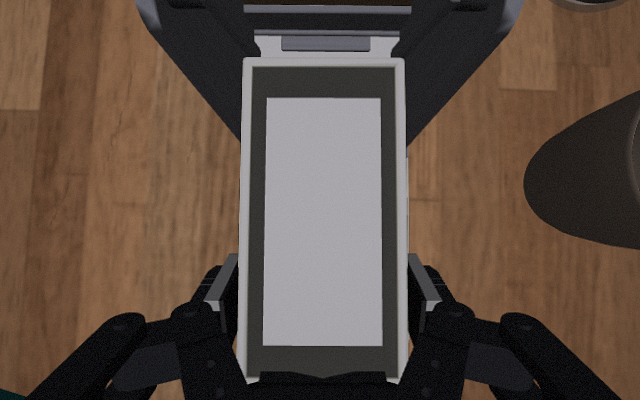

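The dish end brushed the cradle's lower front at (325,45): 8 N in y. I'll back off, lower, then go forward below it.

Call:
{"op": "carry_out", "data": {"delta_pos": [[-0.0074,0,-0.003],[-0.0149,0,0.0156],[-0.0208,0,0.0304],[-0.0208,0,0.0304],[-0.0141,0,0.0353],[-0.0156,0,0.039],[-0.0156,0,0.039]], "rot": [[0,0,0],[0,0,0],[0,0,0],[0,0,0],[0,0,0],[0,0,0],[0,0,0]]}}

```text
clock: 9.3
eef_pos: [514.1, -32.6, 57.6]
tcp_rot: [3.141, -0.384, 1.605]
contact_force: [0.8, 0.0, -1.3]
opening: 0.756
grasp_force: 68.5
```

```bash
python3 - <<'E'
from h import *
s=r.sense();im=r.grab_frame('wrist');c=cam('wrist',s)
print(s['eef_pos'],s['tcp_rot'],s['contact_force'])
for d in r.cut_out('dish','wrist'):print(d['p'],np.round(d['box']),rect(d['mask'],s['eef_pos'][2],c))
cv2.imwrite('pics/g2.png',im)
M=R.from_euler('xyz',s['tcp_rot'])
for p in([514.1,-32.5,50],[514.1,-32.5,46]):print(np.round(M.inv().apply(np.array(p)-s['eef_pos'])/1000,4))
E
```

```text
[514.05961142 -32.57579238  57.61189641] [ 3.14109973 -0.38391911  1.60490281] [ 0.83118271  0.04668481 -1.2706556 ]
0.61 [234.  56. 408. 383.] ((513.1776123046875, -0.23300933837890625), (66.54393005371094, 128.483642578125), 1.6437653303146362)
[-0.0028  0.      0.0071]
[-0.0043  0.      0.0108]
```

Call:
{"op": "carry_out", "data": {"delta_pos": [[-0.0016,0,0.004],[-0.0031,0,0.008],[-0.0043,0,0.0107],[-0.0045,0,0.0112],[-0.0045,0,0.0112]], "rot": [[0,0,0],[0,0,0],[0,0,0],[0,0,0],[0,0,0]]}}

```text
clock: 10.02
eef_pos: [513.9, -32.8, 46.0]
tcp_rot: [-3.142, -0.385, 1.604]
contact_force: [-2.8, -1.0, 9.2]
opening: 0.76
grasp_force: 70.1
```

Call:
{"op": "carry_out", "data": {"delta_pos": [[0,0,0],[0,0,0],[0,0,0],[0,0,0],[0,0,-0.03],[0,0,-0.08],[0,0,-0.12],[0,0,-0.12]], "rot": [[0,0,0],[0,0,0],[0,0,0],[0,0,0],[0,0,0],[0,0,0],[0,0,0],[0,0,0]], "claw": 0.085}}

```text
clock: 11.02
eef_pos: [517.4, -79.1, 159.4]
tcp_rot: [3.136, -0.382, 1.605]
contact_force: [0.1, 0.7, -0.2]
opening: 0.995
grasp_force: 0.0
```

```bash
python3 - <<'E'
from h import *
s=r.sense();im=r.grab_frame('wrist');c=cam('wrist',s)
print(s['eef_pos'],s['tcp_rot'],s['contact_force'])
for d in r.cut_out('dish','wrist'):print(d['p'],np.round(d['box']),rect(d['mask'],47,c))
for t in('tab','bar','tipper'):
 for d in r.recognise(t,'wrist'): print(t,d['p'],np.round(d['box']))
cv2.imwrite('pics/i.png',im)
E
```

```text
[517.39645657 -79.14531011 159.412262  ] [ 3.13560002 -0.38179041  1.60532608] [ 0.08734851  0.69040014 -0.22913957]
0.72 [  0. 281. 133. 400.] ((339.39227294921875, -136.59332275390625), (94.58875274658203, 82.02791595458984), 4.587469100952148)
0.61 [270.  65. 365. 248.] ((513.5744018554688, -1.6243057250976562), (67.2137222290039, 129.99632263183594), 1.5271341800689697)
bar 0.95 [248.   2. 393.  48.]
tipper 0.87 [208.   0. 430. 260.]
```

View pics/i.png

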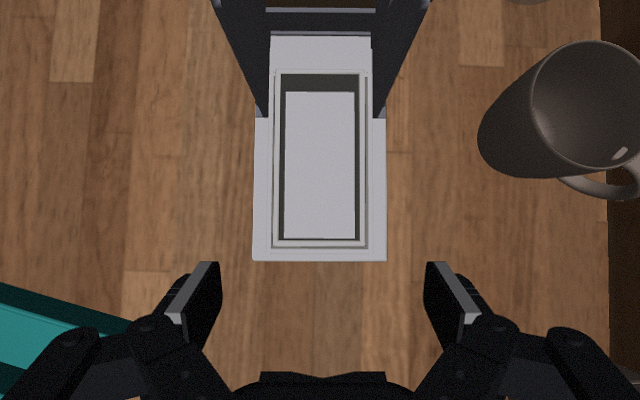

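Picture: the dish sits evenly in the recess (270..365, 65..248), flat and square. Next the tab: close the fingers, straighten the tool and go above the carton.

```bash
cat >> h.py <<'E'
O=np.array([511.6,60.1,0]);d=np.array([.03,-.9996,0]);e=np.array([.9996,.03,0])
def tw(x,y,z): return O+x*d+y*e+np.array([0,0,z])
E
python3 - <<'E'
from h import *
y=np.radians(91.7)
print(move(tw(80,0,300),[np.pi,0,y]));print(move(tw(-34,0,295),[np.pi,0,y]))
E
```

```text
(array([ 0.1072,  0.001 , -0.1124]), array([ -0.2, -22.1,   0.2]))
(array([ 0.211 ,  0.0014, -0.0649]), array([ -0.2, -22.1,   0.2]))
```

Call:
{"op": "carry_out", "data": {"delta_pos": [[0.02,0,-0.055],[0.06,0.001,-0.105],[0.107,0.001,-0.112],[0.155,0.001,-0.09],[0.211,0.001,-0.065],[0.211,0.001,-0.065],[0.211,0.001,-0.065]], "rot": [[0,0,0],[0,-8,0],[0,-16,0],[0,-22,0],[0,-22,0],[0,-22,0],[0,-22,0]], "claw": 0}}

```text
clock: 12.15
eef_pos: [510.3, 93.7, 295.1]
tcp_rot: [-3.14, 0.001, 1.606]
contact_force: [1.0, 0.6, -0.4]
opening: 0.003
grasp_force: 0.0
```

```bash
python3 - <<'E'
from h import *
s=r.sense();im=r.grab_frame('wrist');c=cam('wrist',s)
print(s['clock'],s['eef_pos'],s['tcp_rot'],s['opening'])
for t in('tab','bar'):
 for q in r.recognise(t,'wrist'): print(t,q['p'],np.round(q['box']))
print('tab exp',w2pix([tw(-5,-17,244),tw(-5,17,244)],c).round(),'ctop',w2pix([tw(-75,-29,230),tw(-75,29,230),tw(-5,29,230),tw(-5,-29,230)],c).round().tolist())
cv2.imwrite('pics/j.png',im)
y=np.radians(91.7);print(move(tw(-34,0,258),[np.pi,0,y]))
E
```

```text
12.15 [510.27602964  93.65017835 295.14122758] [-3.14011076e+00  5.41814343e-04  1.60586687e+00] 0.0025841572098968956
tab 0.65 [278. 277. 370. 282.]
bar 0.87 [252.  72. 400. 285.]
tab exp [[291. 289.]
 [353. 290.]] ctop [[268.0, 158.0], [378.0, 159.0], [372.0, 277.0], [273.0, 276.0]]
(array([ 0.0019, -0.0001,  0.0376]), array([-0. ,  0. ,  0.1]))
```

View pics/j.png

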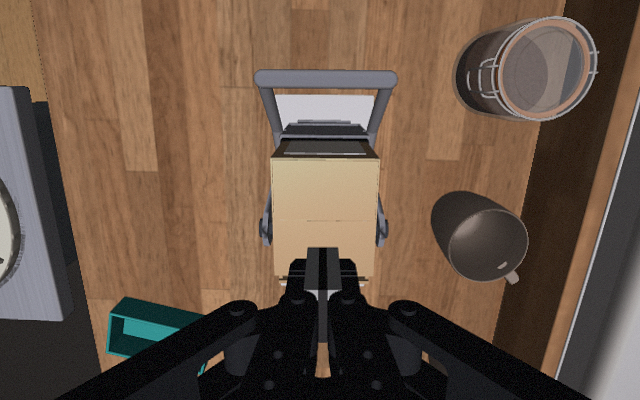

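The carton top lies where projected, (272..378, 158..277), with the closed tips over it at (322,255) and the tab just ahead. Now hooking the tab.

Call:
{"op": "carry_out", "data": {"delta_pos": [[0,0,0.02],[0,0,0.036],[0,0,0.036],[-0.013,0,0.036],[-0.026,0,0.036],[-0.0355,0,0.04]], "rot": [[0,0,0],[0,0,0],[0,0,0],[0,0,0],[0,0,0],[0,0,0]]}}

```text
clock: 13.05
eef_pos: [512.5, 57.1, 256.9]
tcp_rot: [3.139, -0.0, 1.604]
contact_force: [0.7, 1.5, 2.1]
opening: -0.0
grasp_force: 1.1
```

Call:
{"op": "carry_out", "data": {"delta_pos": [[-0.0075,0,0.0064],[-0.0135,0,0.014],[-0.0185,0,0.0217],[-0.0205,0,0.0256],[-0.0205,0,0.0256],[-0.0205,0,0.0256]], "rot": [[0,0,0],[0,0,0],[0,0,0],[0,0,0],[0,0,0],[0,0,0]]}}

```text
clock: 13.8
eef_pos: [513.1, 37.6, 231.0]
tcp_rot: [3.14, -0.0, 1.604]
contact_force: [-1.5, 0.5, 10.3]
opening: 0.002
grasp_force: 4.6
```

```bash
python3 - <<'E'
from h import *
s=r.sense();im=r.grab_frame('side');c=cam('side')
print(s['clock'],s['eef_pos'],s['tcp_rot'],s['contact_force'],s['wrist_torque'])
for t in('tab','bar'):
 for q in r.recognise(t,'side'): print(t,q['p'],np.round(q['box']))
b=w2pix([tw(-115,-30,210),tw(-115,30,210),tw(-5,0,184),tw(45,0,216)],c);print(b.round())
cv2.imwrite('pics/k.png',cv2.resize(im[150:290,210:390],None,fx=4,fy=4,interpolation=cv2.INTER_CUBIC))
E
```

```text
13.8 [513.08945408  37.58135655 230.95231285] [ 3.14028046e+00 -9.24447686e-05  1.60433019e+00] [-1.50146279  0.51089679 10.27600315] [0.05843777 0.20352689 0.01480557]
tab 0.44 [301. 192. 306. 206.]
bar 0.77 [268. 190. 306. 241.]
bar 0.55 [214. 268. 235. 292.]
bar 0.32 [358. 205. 373. 215.]
[[282. 210.]
 [266. 206.]
 [293. 205.]
 [301. 192.]]
```

View pics/k.png

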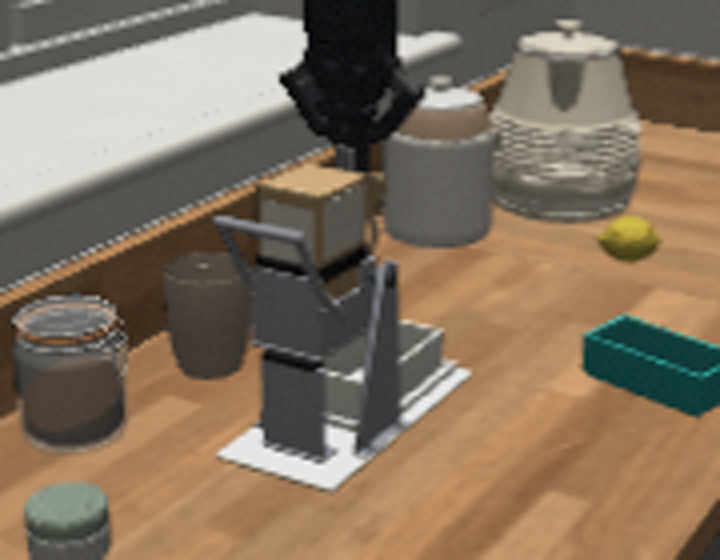

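The spout is out against its stop (tab at about (304,197) full-frame, 10 N up-force) and the carton is still upright. Raise, move over the bar and turn the gripper 90° to grip it.

Call:
{"op": "carry_out", "data": {"delta_pos": [[0,0,-0.055],[0.02,0,-0.075],[0.07,0,-0.075],[0.12,0,-0.075],[0.1375,0,-0.075],[0.1375,0,-0.075],[0.1375,0,-0.075],[0.1375,0,-0.075]], "rot": [[0,0,0],[0,0,10],[0,0,20],[0,0,30],[0,0,40],[0,0,50],[0,0,60],[0,0,70]], "claw": 0.025}}

```text
clock: 14.95
eef_pos: [507.6, 174.9, 304.5]
tcp_rot: [3.141, 0.001, 0.377]
contact_force: [0.4, -0.0, 0.2]
opening: 0.293
grasp_force: 0.0
```

Call:
{"op": "carry_out", "data": {"delta_pos": [[0,0,0],[0,0,0],[0,0,0],[0,0,0]], "rot": [[0,0,10],[0,0,20],[0,0,20],[0,0,20]]}}

```text
clock: 15.45
eef_pos: [507.9, 174.9, 305.0]
tcp_rot: [3.141, 0.0, 0.037]
contact_force: [0.1, 0.2, 0.4]
opening: 0.292
grasp_force: 0.0
```

```bash
python3 - <<'E'
from h import *
s=r.sense();im=r.grab_frame('wrist');c=cam('wrist',s)
print(s['clock'],s['eef_pos'],s['tcp_rot'],s['opening'],s['qpos'])
for t in('bar','spout'):
 for q in r.recognise(t,'wrist'): print(t,q['p'],np.round(q['box']))
print(w2pix([tw(-115,-30,210),tw(-115,30,210),tw(-75,-29,230),tw(-75,29,230)],c).round().tolist())
cv2.imwrite('pics/l.png',im)
print(move(tw(-115,0,230),[np.pi,0,np.radians(1.7)]))
E
```

```text
15.45 [507.86450336 174.88869647 305.04170508] [3.14132158e+00 3.55561739e-04 3.73621921e-02] 0.2917196016627887 [ 3.28942855e-01  1.70556328e-01  1.76530623e+00 -1.68499957e-04
  1.20614857e+00  1.86243706e+00]
bar 0.78 [315. 132. 584. 268.]
bar 0.49 [319. 107. 580. 269.]
spout 0.81 [499. 167. 580. 266.]
[[323.0, 254.0], [324.0, 166.0], [388.0, 268.0], [395.0, 176.0]]
(array([ 0.0002, -0.0001,  0.0753]), array([ 0. , -0. ,  0.3]))
```

View pics/l.png

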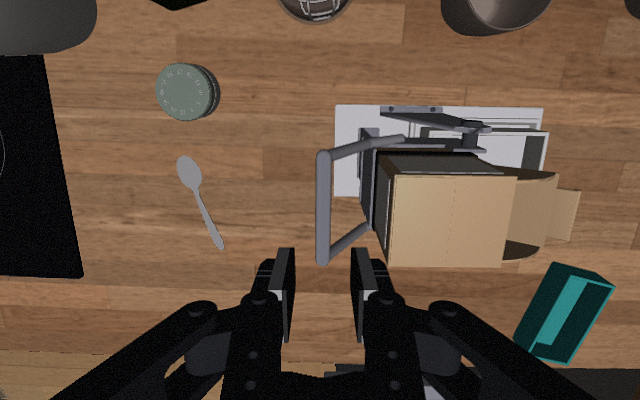

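The spout stands fully out at (545,210) with the tab at (565,215). The bar is at (323,155..260), as projected. Descending to grip it.

Call:
{"op": "carry_out", "data": {"delta_pos": [[0,0,0.04],[0,0,0.065],[0,0,0.079],[0,0,0.079]], "rot": [[0,0,0],[0,0,0],[0,0,0],[0,0,0]]}}

```text
clock: 16.1
eef_pos: [507.8, 174.9, 225.9]
tcp_rot: [3.141, 0.001, 0.034]
contact_force: [0.2, 0.2, -0.3]
opening: 0.292
grasp_force: 0.0
```

Call:
{"op": "carry_out", "data": {"delta_pos": [[0,0,0],[0,0,0],[0,0,0]], "rot": [[0,0,0],[0,0,0],[0,0,0]], "claw": 0.004, "grip_force": 30}}

```text
clock: 16.48
eef_pos: [508.6, 174.9, 227.3]
tcp_rot: [-3.142, -0.002, 0.033]
contact_force: [0.7, -4.0, 1.0]
opening: 0.099
grasp_force: 29.8
```

```bash
python3 - <<'E'
from h import *
s=r.sense();print(s['clock'],s['eef_pos'],s['opening'],s['grasp_force'],s['contact_force'])
M=R.from_euler('xyz',[np.pi,0,np.radians(1.7)])
p0=tw(-115,0,210);th=np.linspace(0,2.2,34)[1:]
for k,t in enumerate(th):
  a=np.arctan2(65,-115)-t;p=tw(132.1*np.cos(a),0,145+132.1*np.sin(a))
  if k%8==0: base=p0 if k==0 else prev; print()
  print(round(t,2),(M.inv().apply(p-base)/1000).round(4).tolist(),end=' ')
  prev=p
E
```

```text
16.475 [508.62797161 174.85831085 227.26767466] 0.09890754951265163 29.782135784626007 [ 0.69819796 -3.99277385  0.99852776]

0.07 [0.0, 0.0046, -0.0075] 0.13 [0.0, 0.0097, -0.0147] 0.2 [0.0, 0.0152, -0.0216] 0.27 [0.0, 0.0212, -0.028] 0.33 [0.0, 0.0276, -0.0341] 0.4 [0.0, 0.0344, -0.0397] 0.47 [0.0, 0.0415, -0.0448] 0.53 [0.0, 0.049, -0.0494] 
0.6 [0.0, 0.0078, -0.0041] 0.67 [0.0, 0.0158, -0.0078] 0.73 [0.0, 0.0241, -0.0108] 0.8 [0.0, 0.0325, -0.0133] 0.87 [0.0, 0.0411, -0.0153] 0.93 [0.0, 0.0498, -0.0167] 1.0 [0.0, 0.0585, -0.0174] 1.07 [0.0, 0.0673, -0.0177] 
1.13 [0.0, 0.0088, 0.0004] 1.2 [0.0, 0.0175, 0.0014] 1.27 [0.0, 0.0262, 0.0029] 1.33 [0.0, 0.0348, 0.005] 1.4 [0.0, 0.0431, 0.0077] 1.47 [0.0, 0.0513, 0.011] 1.53 [0.0, 0.0593, 0.0147] 1.6 [0.0, 0.067, 0.019] 
1.67 [0.0, 0.0074, 0.0048] 1.73 [0.0, 0.0144, 0.0101] 1.8 [0.0, 0.0211, 0.0158] 1.87 [0.0, 0.0274, 0.022] 1.93 [0.0, 0.0332, 0.0286] 2.0 [0.0, 0.0386, 0.0355] 2.07 [0.0, 0.0436, 0.0428] 2.13 [0.0, 0.048, 0.0504] 
2.2 [0.0, 0.0039, 0.0079]
```

Call:
{"op": "carry_out", "data": {"delta_pos": [[0,0.0046,-0.0075],[0,0.0097,-0.0147],[0,0.0152,-0.0216],[0,0.0212,-0.028],[0,0.0276,-0.0341],[0,0.0344,-0.0397],[0,0.0415,-0.0448],[0,0.049,-0.0494]], "rot": [[0,0,0],[0,0,0],[0,0,0],[0,0,0],[0,0,0],[0,0,0],[0,0,0],[0,0,0]]}}

```text
clock: 17.48
eef_pos: [509.9, 127.8, 278.0]
tcp_rot: [-3.137, -0.002, 0.033]
contact_force: [-1.5, 10.8, 7.0]
opening: 0.102
grasp_force: 29.5
```

Call:
{"op": "carry_out", "data": {"delta_pos": [[0,0.0078,-0.0041],[0,0.0158,-0.0078],[0,0.0241,-0.0108],[0,0.0325,-0.0133],[0,0.0411,-0.0153],[0,0.0498,-0.0167],[0,0.0585,-0.0174],[0,0.0673,-0.0177]], "rot": [[0,0,0],[0,0,0],[0,0,0],[0,0,0],[0,0,0],[0,0,0],[0,0,0],[0,0,0]]}}

```text
clock: 18.48
eef_pos: [511.9, 59.4, 295.5]
tcp_rot: [-3.139, -0.002, 0.033]
contact_force: [-0.7, 5.6, -0.5]
opening: 0.1
grasp_force: 30.4
```

Call:
{"op": "carry_out", "data": {"delta_pos": [[0,0.0088,0.0004],[0,0.0175,0.0014],[0,0.0262,0.0029],[0,0.0348,0.005],[0,0.0431,0.0077],[0,0.0513,0.011],[0,0.0593,0.0147],[0,0.067,0.019]], "rot": [[0,0,0],[0,0,0],[0,0,0],[0,0,0],[0,0,0],[0,0,0],[0,0,0],[0,0,0]]}}

```text
clock: 19.48
eef_pos: [513.8, -8.6, 274.3]
tcp_rot: [-3.141, 0.0, 0.033]
contact_force: [-2.0, 4.8, 3.4]
opening: 0.096
grasp_force: 32.7
```

Call:
{"op": "carry_out", "data": {"delta_pos": [[0,0.0074,0.0048],[0,0.0144,0.0101],[0,0.0211,0.0158],[0,0.0274,0.022],[0,0.0332,0.0286],[0,0.0386,0.0355],[0,0.0436,0.0428],[0,0.048,0.0504]], "rot": [[0,0,0],[0,0,0],[0,0,0],[0,0,0],[0,0,0],[0,0,0],[0,0,0],[0,0,0]]}}

```text
clock: 20.48
eef_pos: [515.5, -56.7, 223.6]
tcp_rot: [3.141, 0.0, 0.033]
contact_force: [-3.5, 2.1, 3.9]
opening: 0.102
grasp_force: 32.9
```

Near 2.13 rad; a bit further, then hold 2.5 s.

Call:
{"op": "carry_out", "data": {"delta_pos": [[0,0.0039,0.0079],[0,0.0055,0.0115],[0,0.0055,0.0115],[0,0.0055,0.0115],[0,0.0055,0.0115],[0,0.0055,0.0115],[0,0.0055,0.0115],[0,0.0055,0.0115]], "rot": [[0,0,0],[0,0,0],[0,0,0],[0,0,0],[0,0,0],[0,0,0],[0,0,0],[0,0,0]]}}

```text
clock: 21.48
eef_pos: [515.6, -61.7, 212.8]
tcp_rot: [3.141, 0.0, 0.034]
contact_force: [-5.7, 1.4, 4.1]
opening: 0.1
grasp_force: 33.2
```

Call:
{"op": "carry_out", "data": {"delta_pos": [[0,0,0],[0,0,0],[0,0,0],[0,0,0],[0,0,0],[0,0,0],[0,0,0],[0,0,0]], "rot": [[0,0,0],[0,0,0],[0,0,0],[0,0,0],[0,0,0],[0,0,0],[0,0,0],[0,0,0]]}}

```text
clock: 22.48
eef_pos: [515.6, -61.7, 212.8]
tcp_rot: [3.141, 0.0, 0.034]
contact_force: [-5.0, 0.6, 4.5]
opening: 0.105
grasp_force: 33.2
```

Call:
{"op": "carry_out", "data": {"delta_pos": [[0,0,0],[0,0,0],[0,0,0],[0,0,0],[0,0,0],[0,0,0],[0,0,0],[0,0,0]], "rot": [[0,0,0],[0,0,0],[0,0,0],[0,0,0],[0,0,0],[0,0,0],[0,0,0],[0,0,0]]}}

```text
clock: 23.48
eef_pos: [515.6, -61.7, 212.8]
tcp_rot: [3.141, 0.0, 0.034]
contact_force: [-6.2, 1.4, 3.8]
opening: 0.093
grasp_force: 33.2
```

```bash
python3 - <<'E'
from h import *
s=r.sense();im=r.grab_frame('side');c=cam('side')
w=r.grab_frame('wrist')
for n in('side','wrist'):
  print(n,[(round(q['p'],2),np.round(q['box']).tolist()) for q in r.recognise('cube1_c',n)])
cv2.imwrite('pics/m.png',im);cv2.imwrite('pics/mw.png',w)
E
```

```text
side []
wrist [(0.37, [186.0, 158.0, 227.0, 171.0])]
```

Call:
{"op": "carry_out", "data": {"delta_pos": [[0,-0.0055,-0.0115],[0,-0.0099,-0.0191],[0,-0.0149,-0.0264],[0,-0.0203,-0.0333],[0,-0.0261,-0.0399],[0,-0.0324,-0.0461],[0,-0.0391,-0.0518],[0,-0.0461,-0.0571]], "rot": [[0,0,0],[0,0,0],[0,0,0],[0,0,0],[0,0,0],[0,0,0],[0,0,0],[0,0,0]]}}

```text
clock: 24.68
eef_pos: [514.7, -15.3, 270.6]
tcp_rot: [3.141, -0.001, 0.034]
contact_force: [-3.3, -1.2, 1.5]
opening: 0.099
grasp_force: 32.1
```

Call:
{"op": "carry_out", "data": {"delta_pos": [[0,-0.0074,-0.0048],[0,-0.0151,-0.0091],[0,-0.0231,-0.0128],[0,-0.0313,-0.0161],[0,-0.0396,-0.0188],[0,-0.0482,-0.0209],[0,-0.0569,-0.0224],[0,-0.0656,-0.0234]], "rot": [[0,0,0],[0,0,0],[0,0,0],[0,0,0],[0,0,0],[0,0,0],[0,0,0],[0,0,0]]}}

```text
clock: 25.68
eef_pos: [512.7, 50.6, 293.3]
tcp_rot: [-3.141, -0.002, 0.033]
contact_force: [3.4, 2.1, 0.3]
opening: 0.104
grasp_force: 32.0
```

Call:
{"op": "carry_out", "data": {"delta_pos": [[0,-0.0088,-0.0004],[0,-0.0176,-0.0001],[0,-0.0263,0.0006],[0,-0.035,0.002],[0,-0.0436,0.004],[0,-0.052,0.0065],[0,-0.0603,0.0095],[0,-0.0683,0.0132]], "rot": [[0,0,0],[0,0,0],[0,0,0],[0,0,0],[0,0,0],[0,0,0],[0,0,0],[0,0,0]]}}

```text
clock: 26.68
eef_pos: [510.0, 118.7, 279.8]
tcp_rot: [-3.142, -0.001, 0.033]
contact_force: [3.3, 4.7, 4.7]
opening: 0.098
grasp_force: 32.3
```

Call:
{"op": "carry_out", "data": {"delta_pos": [[0,-0.0078,0.0041],[0,-0.0153,0.0087],[0,-0.0224,0.0138],[0,-0.0292,0.0194],[0,-0.0356,0.0255],[0,-0.0416,0.0319],[0,-0.0471,0.0388],[0,-0.0522,0.046]], "rot": [[0,0,0],[0,0,0],[0,0,0],[0,0,0],[0,0,0],[0,0,0],[0,0,0],[0,0,0]]}}

```text
clock: 27.68
eef_pos: [507.9, 170.7, 233.4]
tcp_rot: [3.142, 0.0, 0.033]
contact_force: [2.3, 1.0, 0.0]
opening: 0.093
grasp_force: 31.5
```

Call:
{"op": "carry_out", "data": {"delta_pos": [[0,-0.0046,0.0075],[0,-0.0046,0.0075],[0,-0.0046,0.0075]], "rot": [[0,0,0],[0,0,0],[0,0,0]]}}

```text
clock: 28.05
eef_pos: [507.9, 174.8, 226.4]
tcp_rot: [3.141, 0.0, 0.033]
contact_force: [2.1, -2.2, 1.6]
opening: 0.097
grasp_force: 32.0
```

Call:
{"op": "carry_out", "data": {"delta_pos": [[0,0,0],[0,0,0],[0,0,-0.03],[0,0,-0.08],[0,0.03,-0.11],[0,0.09,-0.11],[0,0.15,-0.11],[0,0.21,-0.11]], "rot": [[0,0,0],[0,0,0],[0,0,0],[0,0,0],[0,0,0],[0,0,0],[0,0,0],[0,0,0]], "claw": 0.025}}

```text
clock: 29.05
eef_pos: [514.7, -36.5, 336.6]
tcp_rot: [-3.141, -0.001, 0.034]
contact_force: [0.2, -0.3, -0.5]
opening: 0.292
grasp_force: 0.0
```

Call:
{"op": "carry_out", "data": {"delta_pos": [[0,0.06,0],[0,0.07,0.0],[0,0.07,0.0],[0,0.07,0.0]], "rot": [[0,0,0],[0,0,0],[0,0,0],[0,0,0]]}}

```text
clock: 29.55
eef_pos: [517.3, -103.6, 336.4]
tcp_rot: [-3.141, -0.0, 0.034]
contact_force: [-0.1, 0.5, 0.2]
opening: 0.291
grasp_force: 0.0
```

```bash
python3 - <<'E'
from h import *
s=r.sense();w=r.grab_frame('wrist');c=cam('wrist',s);im=r.grab_frame('side');print(s['eef_pos'],s['contact_force'])
for n in('cube1_c','dish','tab'):
  print(n,[(round(q['p'],2),np.round(q['box']).tolist()) for q in r.recognise(n,'wrist')])
k=w2pix([tw(60,0,30)],c)[0].astype(int);print(k)
a=w[max(k[1]-90,0):k[1]+90,max(k[0]-100,0):k[0]+140]
b=im[170:270,235:375]
a=cv2.resize(a,None,fx=2,fy=2,interpolation=cv2.INTER_CUBIC);b=cv2.resize(b,(350,250),interpolation=cv2.INTER_CUBIC)
o=np.zeros((600,800,3),np.uint8);o[:a.shape[0],:a.shape[1]]=a;o[350:,:350]=b
o[400:600,400:720]=cv2.resize(w,(320,200));cv2.imwrite('pics/n.png',o)
E
```

```text
[ 517.31096902 -103.5945121   336.37340922] [-0.14923989  0.49146338  0.24728746]
cube1_c [(0.48, [230.0, 157.0, 252.0, 177.0]), (0.18, [178.0, 122.0, 293.0, 184.0])]
dish [(0.8, [500.0, 286.0, 640.0, 389.0]), (0.68, [322.0, 248.0, 394.0, 352.0]), (0.61, [179.0, 120.0, 292.0, 183.0])]
tab [(0.63, [65.0, 154.0, 165.0, 241.0])]
[237 152]
```

View pics/n.png

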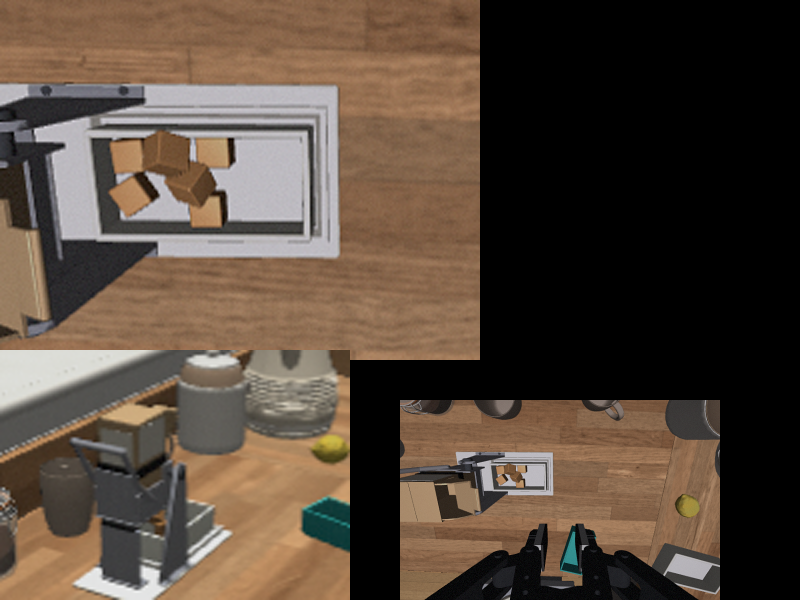

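Picture: six cubes in the dish — crop (128,155), (165,152), (215,152), (133,193), (190,185), (208,210). The dish is in its recess and the carton is upright. One quick numeric check of the spout, then hand in.

```bash
python3 - <<'E'
from h import *
s=r.sense();w=r.grab_frame('wrist');c=cam('wrist',s)
m=[q for q in r.cut_out('tab','wrist')][:1]
for q in m: ys,xs=np.where(q['mask']);k=xs>=xs.max()-3;print('seen max col',xs.max(),ys[k].min(),ys[k].max())
for a in(.8,.9,1.,):
  print(a,w2pix([tw(-5+60*np.sin(a),sg*17,184+60*np.cos(a)) for sg in(-1,1)],c).round(1).tolist())
print(w2pix([tw(-115,-30,210),tw(-115,30,210)],c).round().tolist(),[np.round(q['box']).tolist() for q in r.recognise('bar','wrist')][:1])
E
```

```text
seen max col 161 191 221
0.8 [[143.9, 227.2], [136.5, 180.5]]
0.9 [[152.4, 224.9], [145.5, 178.8]]
1.0 [[160.2, 222.4], [153.7, 177.1]]
[[-38.0, 233.0], [-62.0, 157.0]] [[0.0, 130.0, 177.0, 244.0]]
```

The tab end is seen at column 161; 160.2 is expected at 1.0 rad, so the spout is fully out.

```bash
python3 -c "
from rig import r
print(r.sign_off())"
```

```text
the job is handed in; nothing more can be done
None
```

The job is handed in: all six sugar cubes are in the dish, which sits in its recess, with the spout fully out, the tipper back upright and nothing else on the worktop touched.

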